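# Start the flange nut on the jack stud

### The arm

A 6-joint arm with a two-finger parallel gripper is mounted at the origin on a cart in front of the work surface, level with it; the furniture and walls round the work are solid. World frame = base frame: x ahead of the robot, y to its left, z up, the work surface at z = 0. Lengths are in m, angles in rad, forces in N, time in s.
With the tool pointing down it reaches from about 0.3 to 0.875 m from the base axis. Payload 6.4 kg.
Tool frame: the origin (TCP) lies midway between the tips of the shut fingers; the grasp point (between the pads) lies 19 mm behind it; z points along the fingers, y is the line along which they close (so a half turn about z gives the same grasp; the last joint's range is limited). The gripper opens to 85 mm and grips with 20 to 120 N. Pads are 22 mm wide; open, the fingers measure 114 mm over their backs; the gripper's body (76 mm by 85 mm) begins 54 mm behind the grasp point. The pads swing forward as they close: fully open they stand 13 mm farther back than shut.
Start: joints at [-1.468, 0.181, 1.607, -0, 1.354, -0.206], TCP at [0.175, -0.548, 0.231] pointing down, gripper open.
Joint ranges: [-2.99, 2.99], [-0.89, 2.07], [0.3, 2.58], [-1.14, 4.28], [0, 2.63], [-3.12, 3.12]. Speed limits (rad/s): [2.57, 2.57, 3.01, 3.14, 3.14, 3.14].

### API

Orientations are given as a unit quaternion [w, x, y, z].
In Python, from bench import ctrl gives the robot as it stands. The module is installed in compiled form; this text tells all that it offers.
- The arm moves only by the tool move_arm, never from a script. Its argument "plan" is one flat list of numbers, 6 for each row, row after row: the shift along the world's x, y, z in units of 50 mm (1.0 is 50 mm), then the turn, a rotation vector about the world's x, y, z in rad. A call has 1 to 10 rows; each row is the pose to reach, as a shift and turn from the pose commanded when the call began; what a row does not reach only later rows make up. A row lasts 1/8 s, in which the tool goes at most 62.5 mm and 10.7 degrees, less where a joint would pass 70% of its speed; a pose out of reach is approached as far as the arm can. A call with a gripper value outside its range is refused whole. "grip" is the finger opening in mm, from 0 to 85.4, set as the call begins (left out, the last holds). The fingers move at their own pace and stop on an object; the grip force is fixed at half the most. Time passes only in rows, so rows that repeat a pose let the fingers close. It gives the time, the measured TCP pose, the force, the opening and the grip force at its end, in the units of the state.
- ctrl.get_obs(): the state, without advancing time (a new reading comes with each control period).
- ctrl.camera(name): name is "scene" or "top"; returns a dict with "pixels" (480x640x3 uint8, red, green, blue), "fx", "fy", "cx", "cy" (pixels), "origin" and "attitude" of the camera in the world. Camera axes: x right, y down, z forward; pixel columns grow to the right and rows downward; lengths in m; the calibration is good to about 2 mm. A picture is of the moment at which its call begins. There is no depth.
- ctrl.hand_in(): hands the job in; it is judged then, once.
The state is a dict: "time_s": time; "q": joint angles; "dq": joint speeds; "joint_efforts": joint torques, N m; "eef_pos": TCP position; "eef_rot": TCP orientation; "wrist_force": force on the tool from outside, world axes, zero at the start; "torque": the same for the moment, N m; "opening": opening from 0.0 (shut) to 1.0 (fully open); "grasp_force": force on a finger pad.
Only numpy, scipy, OpenCV 4.12 (cv2) and the standard library are available. Lean on these libraries where they do the work, as an engineer would, in place of code of your own. Each camera call takes 0.05 s, during which the arm holds its last target. There are 200 camera calls.

### The job

Pick up the flange nut, not the plain hex nut, and set it upright over the stud of the jack foot so that it rests on top of the stud's two threads. Turn it back (anticlockwise seen from above) until it drops in flat on the plate, then start it by turning it clockwise about a fifth of a turn, or until it meets the stop, so that its two lugs are well under the threads. Let go of it, and leave the plain nut where it is.

Things in the scene. Friction and masses are not known exactly. Their poses are not given: they have to be found in the camera images.
- flange_nut: Loose steel hex nut with a round flange at its foot. Origin: centre of underside, z up. 30 mm high; hex 60 mm across flats, flange 80 mm wide, 5 mm thick. Flats face its +x axis and every 60 deg from it: grip across flats, above the flange. Bore 48 mm, with two lugs at its foot on the nut's +x and -x axes (24 deg wide, 6 mm high, from 15 mm radius out). A dark bar on the flange marks each lug.
- jack: Fixed dark steel plate, 185x100x14 mm, with one upright stud, and a cork-topped heel rest (86 mm wide, 41 mm high) 110 mm from the stud towards +x. Origin: on the stud's axis at bench level, z up; the plate spans x -55 to 130 mm. 'Nut angle' = nut's x axis from the jack's x axis, anticlockwise positive, modulo 180 deg. Nut and stud have about 3 mm of side play.
- stud_tip (a point): Tip of the stud, on its axis, 52 mm above the bench, 8 mm wide; it widens to the 24 mm round core 35 mm above the bench. A nut set on at nut angle -20 to +30 deg rests with its lugs on the threads, its underside 28 to 29 mm above the bench. Turned anticlockwise past +32 deg the lugs clear the threads and it drops 14 mm onto the plate if let down or lightly pressed.
- thread (a point): Middle of one of the stud's two opposite threads, 15 mm from the axis on the jack's x axis side, 26 mm up. Each is 60 deg long (-40 to +20 deg from x, and opposite), out to 20.5 mm, 5 mm thick. A rib, top 36 mm up, at its clockwise end is the stop. Down on the plate the nut turns freely between +32 and +128 deg; clockwise, lugs go under the threads: started from +22 to the stop at -20.
- plain_nut: Loose steel hex nut without flange or lugs, also 60 mm across flats and 30 mm high, bore 48 mm; not to be used. Origin: centre of its underside.
Things that resemble listed ones, but are neither listed nor needed, are in the scene too. Leave any yellow look-alike of the flange_nut alone.

How it is judged:
On the way, in this order (a step that is already met when the one before it is completed fails the run):
1. the flange nut stands upright over the stud, resting on top of the threads (horizontal distance between flange_nut and jack below 0.01 m and z of flange_nut in the frame of jack between 0.023 and 0.035 m and angle between flange_nut's own z axis and vertical below 0.17 rad and contact force between flange_nut and jack above 0.2 N), for 0.2 s.
2. turned back past the ends of the threads, it has dropped in on the plate (horizontal distance between flange_nut and jack below 0.01 m and z of flange_nut in the frame of jack below 0.019 m and angle between the x axis of flange_nut and the x axis of jack, either way round above 0.5 rad), for 0.1 s.
At the end, for the whole second after the job is handed in: The flange nut lies on the plate round the stud (underside less than 5 mm above the plate, within 10 mm of the stud's axis, tilted less than 0.1 rad), at rest, its x axis within 0.44 rad (25 degrees) of the jack's x axis modulo a half turn, so that both lugs are under the threads (horizontal distance between flange_nut and jack below 0.01 m and z of flange_nut in the frame of jack below 0.019 m and angle between flange_nut's own z axis and vertical below 0.1 rad and angle between the x axis of flange_nut and the x axis of jack, either way round below 0.44 rad and linear speed of flange_nut below 0.02 m/s); the robot touches nothing.
It fails at once if the plain nut is moved by more than 30 mm (distance of plain_nut from where it was at the start of the episode above 0.03 m).
It also fails if it takes over 54 s, if anything falls off the work surface, if the arm or the gripper's body presses on something with over 40 N, if the wrist force passes 120 N, or if a joint passes its speed limit or range.

## Working session

There is one attempt and no reset: what is moved stays moved. The work goes in short steps, Python scripts to look and compute and a tool call to move; the robot and the scene stay as the last step left them, time stands still between calls to the robot, and variables do not carry over. Pictures are saved under pics/ and viewed, at most 10 in all, crops included, and the job is handed in when it is done.

Besides the shell and the picture viewer there is one more tool, called after "Request:" by a JSON object that holds its "op" and its "data". move_arm: Moves the arm, as the interface text tells. Its arguments: {"type":"object","properties":{"plan":{"type":"array"},"grip":{"type":"number"}},"required":["plan"]}

```bash
mkdir -p pics
cat > h.py <<'E'
import numpy as np, cv2
from scipy.spatial.transform import Rotation as R
from bench import ctrl
def cam(n):
    c=ctrl.camera(n); a=np.array(c["attitude"],float)
    c["R"]=a if a.shape==(3,3) else R.from_quat(a[[1,2,3,0]]).as_matrix()
    return c
def plane(c,u,v,z):
    d=c["R"]@np.array([(u-c["cx"])/c["fx"],(v-c["cy"])/c["fy"],1]); o=np.array(c["origin"])
    return o+d*(z-o[2])/d[2]
def proj(c,p):
    q=c["R"].T@(np.array(p)-c["origin"]); return q[0]/q[2]*c["fx"]+c["cx"],q[1]/q[2]*c["fy"]+c["cy"]
def save(c,name,box=None,k=1):
    im=c["pixels"][:,:,::-1]
    if box: im=im[box[1]:box[3],box[0]:box[2]]
    if k!=1: im=cv2.resize(im,None,fx=k,fy=k,interpolation=cv2.INTER_CUBIC)
    cv2.imwrite("pics/"+name,im)
E
python3 - <<'E'
from h import *
for n in("top","scene"):
    c=cam(n); save(c,n+"0.png"); np.save(n+"0.npy",c["pixels"])
    print(n,c["fx"],c["cx"],c["cy"],c["origin"],c["attitude"])
E
```

```text
top 532.6375277527591 315.3673956361348 237.81059620479385 [-0.00539017  0.19913538  1.36245194] [ 0.10458292 -0.58699841  0.79089249 -0.13778373]
scene 621.6522798002787 322.44104719619247 232.39031568744204 [-0.05889223 -1.03248579  1.16086895] [-0.39750184  0.89241065 -0.19045544  0.09655182]
```

View pics/top0.png

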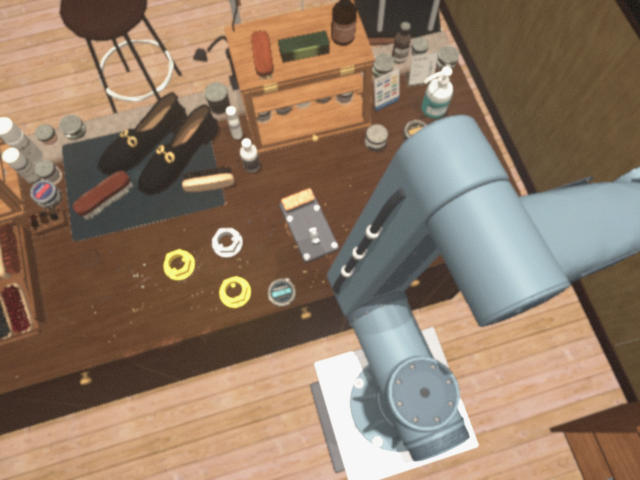

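View pics/scene0.png

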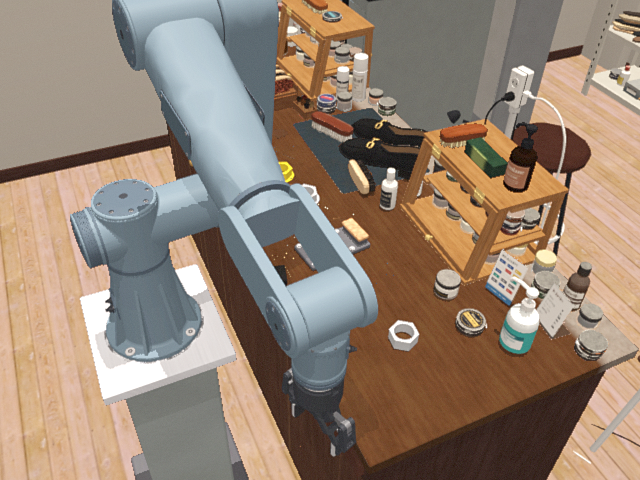

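Top view: steel nut at (227,242), yellow look-alikes at (179,264) and (235,291), and the jack with its stud near (313,236) and cork at (298,200). Scene view: a steel nut with no visible flange at (403,335), probably the plain nut. The candidates for the flange nut are top (227,242), scene (403,335) and the two yellow ones. I choose top (227,242) and will check it in a close crop.

Run:
```python
from h import *
c=cam("top"); s=cam("scene")
a=cv2.resize(c["pixels"][180:305,200:350,::-1],None,fx=5,fy=5,interpolation=cv2.INTER_CUBIC)[:590]
cv2.imwrite("pics/crop1.png",a)
hsv=cv2.cvtColor(c["pixels"],cv2.COLOR_RGB2HSV)
sub=hsv[222:264,205:250]
m=((sub[...,1]<60)&(sub[...,2]>110)).astype(np.uint8)
cs,_=cv2.findContours(m,cv2.RETR_EXTERNAL,cv2.CHAIN_APPROX_NONE)
k=max(cs,key=cv2.contourArea); e=cv2.fitEllipse(cv2.convexHull(k)); print(e,cv2.contourArea(k))
u,v=e[0][0]+205,e[0][1]+222
print(u,v,plane(c,u,v,0.005),plane(c,u,v,.015))
print("plain",plane(s,403,335,.015), "jack",plane(c,313,236,.04),plane(c,298,200,.041))
```

```text
((21.664588928222656, 19.949615478515625), (30.634876251220703, 30.998247146606445), 55.374446868896484) 706.0
226.66458892822266 241.94961547851562 [0.52526376 0.29477806 0.005     ] [0.52135457 0.29407348 0.015     ]
plain [ 0.52158182 -0.27746765  0.015     ] jack [0.4615306  0.06979325 0.04      ] [0.57244297 0.07891315 0.041     ]
```

View pics/crop1.png

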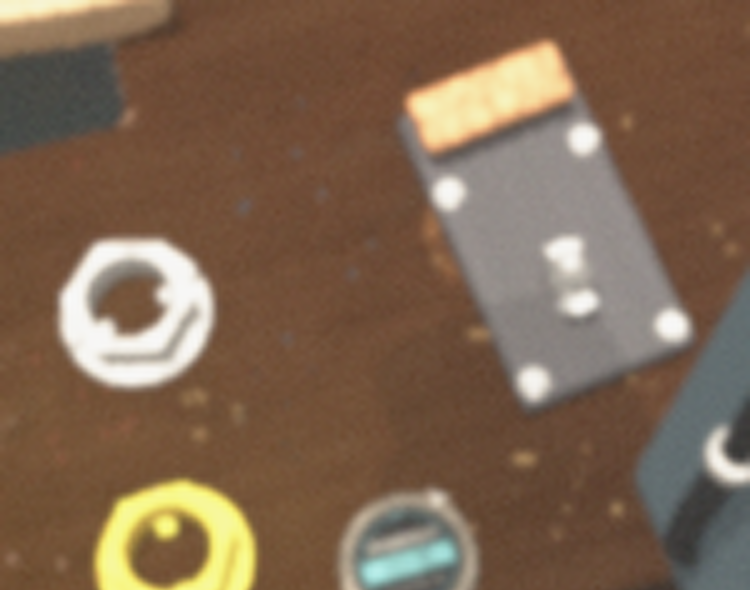

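The crop confirms it: the steel nut at crop (135,312) has a flange and two lugs at about (165,295) and (103,330). The stud's threads are at crop (565,245) and (578,300), and the plate's bottom corners are at (528,408) and (692,340).

Run:
```python
from h import *
c=cam("top")
P=lambda a,b,z:plane(c,200+a/5-.4,180+b/5-.4,z)
l1,l2=P(165,295,.006),P(103,330,.006)
print("lugs",l1,l2,(l1+l2)/2,np.degrees(np.arctan2(*(l1-l2)[1::-1])),np.linalg.norm(l1-l2))
h=[P(*p,.03) for p in((100,240),(168,240))]; d=h[1]-h[0]; print("flat edge deg",np.degrees(np.arctan2(d[1],d[0])),np.linalg.norm(d))
b=[P(*p,.017) for p in((449,193),(583,139),(672,325),(533,383))]
ang=[np.degrees(np.arctan2(*(b[i]-b[j])[1::-1])) for i,j in((0,3),(1,2))]; print("bolts",np.round(b,4),ang, np.degrees(np.arctan2(*(b[0]-b[1])[1::-1])))
bl,br=P(528,408,.014),P(692,340,.014); t=np.radians(np.mean(ang)); m=(bl+br)/2
print(bl,br,"stud by edge",m+.055*np.array([np.cos(t),np.sin(t),0]), np.linalg.norm(bl-br))
print("stud threads",(P(565,245,.03)+P(578,300,.03))/2,"tip",P(568,268,.052))
ck=[P(*p,.041) for p in((405,105),(553,42),(577,90),(430,153))]; k=sum(ck)/4; print("cork",k, "->stud",k-.11*np.array([np.cos(t),np.sin(t),0]))
# scene view check of plain nut + orientation
o=ctrl.get_obs(); print(o["eef_pos"],o["eef_rot"],o["opening"],o["time_s"])
r=R.from_quat(np.array(o["eef_rot"])[[1,2,3,0]]).as_matrix(); print(r.round(3))
```

```text
lugs [0.5295755  0.27705238 0.006     ] [0.51976881 0.31384889 0.006     ] [0.52467215 0.29545063 0.006     ] -75.0768880380917 0.03808089565339071
flat edge deg -106.87844839055644 0.036488862657279346
bolts [[0.5378 0.1142 0.017 ]
 [0.5471 0.0351 0.017 ]
 [0.4299 0.0208 0.017 ]
 [0.4202 0.1012 0.017 ]] [np.float64(6.302089394200868), np.float64(6.938291653753055)] 96.76030564646749
[0.40857707 0.10749257 0.014     ] [0.4196562  0.01276467 0.014     ] stud by edge [0.46874991 0.06646941 0.014     ] 0.09537359962436633
stud threads [0.46959428 0.06496113 0.03      ] tip [0.46463876 0.06821358 0.052     ]
cork [0.57519905 0.07838246 0.041     ] ->stud [0.46593251 0.06570087 0.041     ]
[ 0.17474365 -0.54755082  0.23084365] [-4.26787363e-04  9.88106102e-01  1.53773042e-01  2.09864620e-05] 0.9998847736530015 0.25
[[ 0.953  0.304 -0.   ]
 [ 0.304 -0.953  0.001]
 [ 0.    -0.001 -1.   ]]
```

Request:
{"op": "move_arm", "data": {"plan": [7,16.86,0,0,0,2.03,7,16.86,0,0,0,2.03,7,16.86,0,0,0,2.03,7,16.86,0,0,0,2.03,7,16.86,0,0,0,2.03,7,16.86,0,0,0,2.03,7,16.86,0,0,0,2.03,7,16.86,0,0,0,2.03,7,16.86,0,0,0,2.03,7,16.86,0,0,0,2.03], "grip": 85}}

```text
time_s: 1.5
eef_pos: [0.415, 0.0315, 0.2317]
eef_rot: [0.001, 0.458, 0.889, 0.0]
wrist_force: [1.2, -0.6, 0.3]
opening: 0.997
grasp_force: 0.0
```

Request:
{"op": "move_arm", "data": {"plan": [2.2,5.28,0,0,0,0.15,2.2,5.28,0,0,0,0.15,2.2,5.28,0,0,0,0.15,2.2,5.28,0,0,0,0.15,2.2,5.28,0,0,0,0.15,2.2,5.28,-1,0,0,0.15,2.2,5.28,-2,0,0,0.15,2.2,5.28,-2,0,0,0.15]}}

```text
time_s: 2.5
eef_pos: [0.5208, 0.2923, 0.1267]
eef_rot: [-0.004, 0.393, 0.92, -0.003]
wrist_force: [0.0, -0.7, -0.5]
opening: 1.002
grasp_force: 0.0
```

Run:
```python
from h import *
s=cam("scene"); c=cam("top")
n=proj(s,(.525,.295,.01)); j=proj(s,(.467,.066,.03)); print(n,j,proj(c,(.525,.295,.01)))
x0=int((n[0]+j[0])/2)-75;y0=int((n[1]+j[1])/2)-60; x0=max(x0,0)
print(x0,y0)
a=cv2.resize(s["pixels"][y0:y0+118,x0:x0+150,::-1],None,fx=5,fy=5,interpolation=cv2.INTER_CUBIC); cv2.imwrite("pics/crop2.png",a)
```

```text
(np.float64(306.77261812895296), np.float64(196.557746331431)) (np.float64(321.15316548422356), np.float64(245.05564124128864)) (np.float64(226.3102221861254), np.float64(241.44203250695728))
238 160
```

View pics/crop2.png

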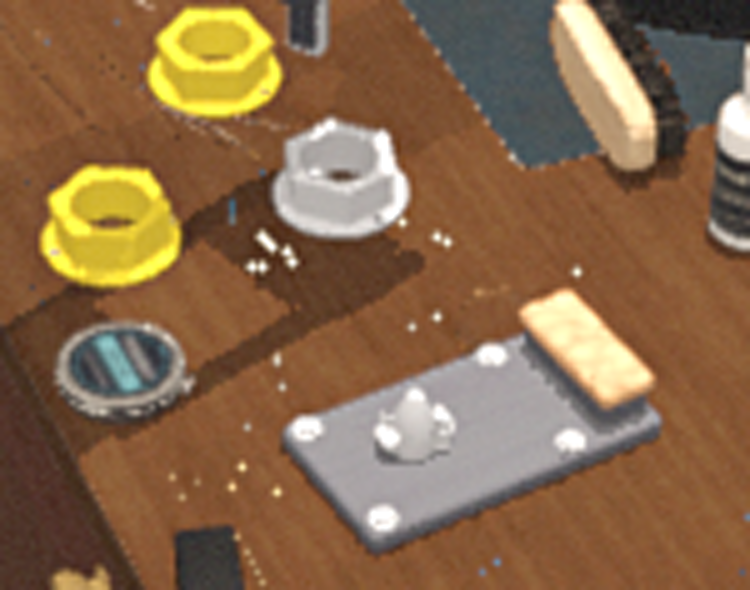

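Scene crop: the nut's flange spans x 272–410 with its centre at about (341,192). The stud tip is at (415,393), and the bolts are at (308,428), (492,354), (571,440) and (383,518). No gripper finger blocks the nut.

Run:
```python
from h import *
s=cam("scene"); c=cam("top")
S=lambda a,b:(238+a/5-.4,160+b/5-.4); T=lambda a,b:(200+a/5-.4,180+b/5-.4)
def tri(p,q):
    A=[];B=[]
    for k,(u,v) in((s,p),(c,q)):
        o=np.array(k["origin"]); d=plane(k,u,v,0)-o; d/=np.linalg.norm(d); M=np.eye(3)-np.outer(d,d); A.append(M);B.append(M@o)
    A=np.vstack(A);B=np.hstack(B); x=np.linalg.lstsq(A,B,rcond=None)[0]; return x.round(4),np.linalg.norm(A@x-B).round(4)
print("tip scene z.052",plane(s,*S(415,393),.052),"tri",tri(S(415,393),T(568,268)))
b=[plane(s,*S(*p),.017) for p in((492,354),(571,440),(383,518),(308,428))]
print("bolts",np.round(b,4),np.mean(b,0)); print([np.degrees(np.arctan2(*(b[i]-b[j])[1::-1])) for i,j in((0,3),(1,2))])
print("boltstri",[tri(S(*p),T(*q)) for p,q in zip(((492,354),(571,440),(383,518),(308,428)),((449,193),(583,139),(672,325),(533,383)))])
print("nut",plane(s,*S(341,192),.003),plane(s,*S(338,152),.03))
g=s["pixels"]; h=cv2.cvtColor(g,cv2.COLOR_RGB2HSV)[180:212,288:324]
m=((h[...,1]<60)&(h[...,2]>100)).astype(np.uint8); ks,_=cv2.findContours(m,0,1); k=max(ks,key=cv2.contourArea); print(cv2.boundingRect(k),288,180)
```

```text
tip scene z.052 [0.46651921 0.06951565 0.052     ] tri (array([0.4651, 0.0682, 0.0531]), np.float64(0.0012))
bolts [[0.5358 0.1167 0.017 ]
 [0.5447 0.0367 0.017 ]
 [0.4273 0.0223 0.017 ]
 [0.4184 0.1016 0.017 ]] [0.48154732 0.06933571 0.017     ]
[np.float64(7.318104686013948), np.float64(6.978038474027366)]
boltstri [(array([0.5356, 0.1145, 0.0195]), np.float64(0.0015)), (array([0.5452, 0.0355, 0.0186]), np.float64(0.0017)), (array([0.4281, 0.0212, 0.0185]), np.float64(0.0018)), (array([0.4191, 0.1014, 0.0174]), np.float64(0.0013))]
nut [0.52312477 0.29788126 0.003     ] [0.52302453 0.30231219 0.03      ]
(4, 4, 28, 24) 288 180
```

```bash
cat > st.py <<'E'
from h import *
o=ctrl.get_obs(); r=R.from_quat(np.array(o["eef_rot"])[[1,2,3,0]]).as_matrix()
print(o["time_s"],np.round(o["eef_pos"],4),"yaw y",np.degrees(np.arctan2(r[1,1],r[0,1])).round(2),"z",r[:,2].round(3),"F",np.round(o["wrist_force"],1),"T",np.round(o["torque"],2),"op",round(o["opening"]*85.4,1),o["grasp_force"],"q",np.round(o["q"],2))
E
python3 st.py
```

```text
2.7 [0.5263 0.2939 0.1343] yaw y 43.71 z [ 0.004  0.001 -1.   ] F [ 0.6 -0.2 -0.1] T [-0.01 -0.03 -0.  ] op 84.7 0.0 q [ 0.31  0.34  1.62  0.    1.18 -0.45]
```

Request:
{"op": "move_arm", "data": {"plan": [-0.04,0.05,-0.8,0,0,0,-0.04,0.05,-1.6,0,0,0,-0.04,0.05,-2.0,0,0,0,-0.04,0.05,-2.2,0,0,0,-0.04,0.05,-2.4,0,0,0,-0.04,0.05,-2.5,0,0,0,-0.04,0.05,-2.6,0,0,0,-0.04,0.05,-2.6,0,0,0]}}

```text
time_s: 3.7
eef_pos: [0.5223, 0.2959, 0.0012]
eef_rot: [-0.0, 0.393, 0.92, -0.0]
wrist_force: [0.4, -0.9, 0.0]
opening: 0.994
grasp_force: 0.0
```

```bash
python3 st.py
python3 - <<'E'
from h import *
s=cam("scene"); save(s,"c3.png",(255,140,375,230),6)
E
```

```text
3.7 [0.5223 0.2959 0.0012] yaw y 43.71 z [-0. -0. -1.] F [ 0.4 -0.9  0. ] T [-0.01  0.    0.06] op 84.9 0.0 q [ 0.32  0.53  1.67  0.    0.94 -0.45]
```

View pics/c3.png

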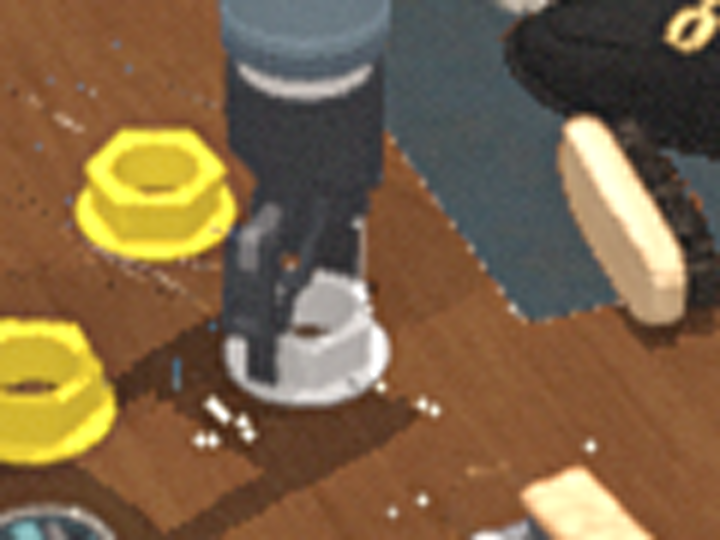

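The fingers straddle the nut across its flats: the near finger tip is at crop (262,385), just above the flange. I'll raise slightly and close.

Request:
{"op": "move_arm", "data": {"plan": [0,0,0.05,0,0,0,0,0,0.05,0,0,0,0,0,0.05,0,0,0,0,0,0.05,0,0,0,0,0,0.05,0,0,0,0,0,0.05,0,0,0], "grip": 45}}

```text
time_s: 4.5
eef_pos: [0.5232, 0.2961, 0.0049]
eef_rot: [0.001, 0.393, 0.92, 0.0]
wrist_force: [-0.9, -0.1, 5.2]
opening: 0.693
grasp_force: 66.9
```

```bash
python3 st.py
```

```text
4.5 [0.5232 0.2961 0.0049] yaw y 43.72 z [ 0.001  0.    -1.   ] F [-0.9 -0.1  5.2] T [-0.18  0.34  0.07] op 59.2 66.90162062644958 q [ 0.32  0.53  1.66 -0.    0.95 -0.45]
```

Request:
{"op": "move_arm", "data": {"plan": [0,0,0.6,0,0,0,0,0,1.4,0,0,0,0,0,2.2,0,0,0,0,0,2.4,0,0,0,0,0,2.4,0,0,0]}}

```text
time_s: 5.12
eef_pos: [0.5222, 0.2958, 0.1233]
eef_rot: [-0.0, 0.393, 0.92, -0.0]
wrist_force: [-0.3, 0.4, -3.5]
opening: 0.692
grasp_force: 66.1
```

```bash
python3 st.py
```

```text
5.125 [0.5222 0.2958 0.1233] yaw y 43.72 z [-0. -0. -1.] F [-0.3  0.4 -3.5] T [-0.04  0.01  0.  ] op 59.1 66.09266996383667 q [ 0.32  0.35  1.63 -0.    1.16 -0.45]
```

Request:
{"op": "move_arm", "data": {"plan": [-0.28,-1.1,0,0,0,-0.18,-0.55,-2.2,0,0,0,-0.36,-0.8,-3.3,0,0,0,-0.54,-1.13,-4.4,0,0,0,-0.72,-1.13,-4.56,0,0,0,-0.9,-1.13,-4.56,0,0,0,-1.08,-1.13,-4.56,0,0,0,-1.26,-1.13,-4.56,0,0,0,-1.428,-1.13,-4.56,-0.6,0,0,-1.428,-1.13,-4.56,-0.6,0,0,-1.428]}}

```text
time_s: 6.38
eef_pos: [0.4622, 0.0682, 0.09]
eef_rot: [-0.002, 0.899, 0.438, -0.004]
wrist_force: [-0.4, 0.3, -1.7]
opening: 0.686
grasp_force: 66.2
```

```bash
python3 st.py
python3 - <<'E'
from h import *
s=cam("scene"); c=cam("top"); n=proj(s,(.4655,.068,.05)); t=proj(c,(.4655,.068,.05)); print(n,t)
x,y=int(n[0]),int(n[1]); xt,yt=int(t[0]),int(t[1])
a=s["pixels"][y-50:y+50,x-45:x+45]; b=c["pixels"][yt-50:yt+50,xt-35:xt+35]
print(x-45,y-50,xt-35,yt-50)
im=np.hstack([cv2.resize(a,None,fx=5,fy=5,interpolation=2),cv2.resize(b,None,fx=5,fy=5,interpolation=2)])[:,:,::-1]; cv2.imwrite("pics/c4.png",im)
E
```

```text
6.375 [0.4622 0.0682 0.09  ] yaw y -38.1 z [-0.009  0.001 -1.   ] F [-0.4  0.3 -1.7] T [ 0.03 -0.    0.02] op 58.6 66.17345452308655 q [-0.11  0.13  1.98  0.    1.04  0.56]
(np.float64(320.47311760636876), np.float64(239.2131024859764)) (np.float64(313.1892723062593), np.float64(233.14949743430867))
275 189 278 183
```

View pics/c4.png

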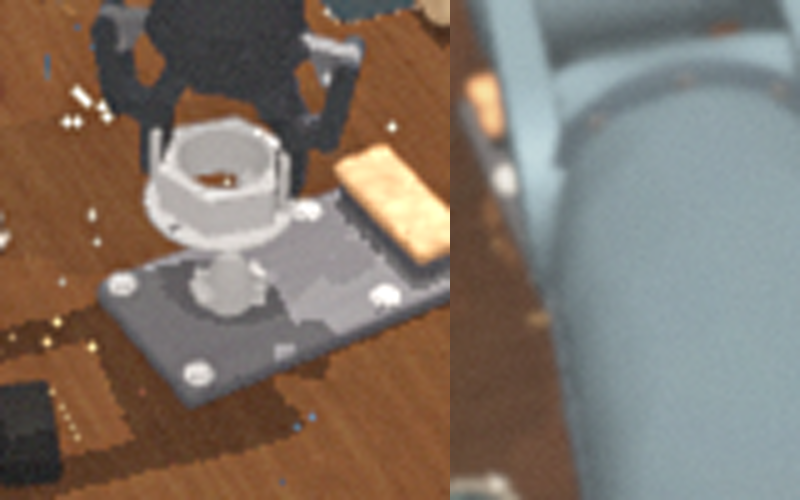

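The scene crop shows the gripped nut with its flange centre at about crop (218,200), extents 143–293 and bottom 250. The stud is below at (230,280). The top view is blocked by the arm. I'll measure nut against stud in the scene view only.

```bash
cat > rel.py <<'E'
from h import *
import sys
s=cam("scene"); o=ctrl.get_obs(); p=np.array(o["eef_pos"]); zb=p[2]-.0045
def ext(X,Y):
    t=np.linspace(0,2*np.pi,180); u=np.array([proj(s,(X+.04*np.cos(a),Y+.04*np.sin(a),zb+h)) for a in t for h in(0,.005)])
    return np.array([u[:,0].min(),u[:,0].max(),u[:,1].max()])
e=ext(p[0],p[1]); print(p,"pred at tcp",e.round(1))
h=cv2.cvtColor(s["pixels"],cv2.COLOR_RGB2HSV); m=((h[...,1]<45)&(h[...,2]>145)).astype(np.uint8)
x0,x1,y1=int(e[0])-6,int(e[1])+7,int(e[2])+5; y0=y1-38
sub=m[y0:y1,x0:x1]; n,l,st,_=cv2.connectedComponentsWithStats(sub); k=1+np.argmax(st[1:,4]); print("bbox",st[k,0]+x0,st[k,0]+st[k,2]+x0,st[k,1]+st[k,3]+y0)
np.set_printoptions(linewidth=250)
for r in sub[::1]: print("".join(".#"[v] for v in r))
print(x0,y0)
J=np.array([(ext(p[0]+.01,p[1])-e)/10,(ext(p[0],p[1]+.01)-e)/10]); print("px/mm",J.round(3))
E
python3 rel.py; python3 st.py
```

```text
[0.46563521 0.06794975 0.09353587] pred at tcp [305.5 336.2 238.5]
bbox 304 343 243
............................................
............................................
............................................
............................................
............................................
............................................
............................................
..................########..................
.............################...............
.......##...##################..............
.......##...####################............
.......##..######################...........
.......##..######################...........
.......##.######################............
.......##.######################.##.........
.......#########################.##.........
.......#########################.##.........
.......#############..##########.##.........
.......#########........########.##.........
.......#########........###########.........
......############...#..########.#..........
......############################..........
......####################
[... 230 characters left out ...]
#############
........####################################
.........###################################
...........#################################
............################################
...............#############################
...............#############################
............################################
..........##################################
.......#####.......#########################
.....##...........##########################
299 205
px/mm [[ 0.351  0.345 -0.104]
 [-0.152 -0.165 -0.24 ]]
6.525 [0.4656 0.0679 0.0935] yaw y -38.09 z [-0.001  0.    -1.   ] F [ 0.1  0.8 -2.4] T [ 0.06 -0.02  0.01] op 58.9 66.17189526557922 q [-0.11  0.13  1.98  0.    1.04  0.56]
```

Request:
{"op": "move_arm", "data": {"plan": [0,0,-0.4,0,0,0,0,0,-0.7,0,0,0,0,0,-0.85,0,0,0,0,0,-1.0,0,0,0,0,0,-1.05,0,0,0,0,0,-1.05,0,0,0,0,0,-1.05,0,0,0]}}

```text
time_s: 7.4
eef_pos: [0.4663, 0.0679, 0.0416]
eef_rot: [0.0, 0.899, 0.438, 0.0]
wrist_force: [-0.7, -1.0, -2.6]
opening: 0.685
grasp_force: 66.4
```

```bash
python3 st.py
```

```text
7.4 [0.4663 0.0679 0.0416] yaw y -38.1 z [ 0.001 -0.    -1.   ] F [-0.7 -1.  -2.6] T [-0.02  0.03  0.02] op 58.5 66.37048244476318 q [-0.11  0.23  2.    0.    0.92  0.56]
```

Request:
{"op": "move_arm", "data": {"plan": [0,0,-0.04,0,0,0,0,0,-0.08,0,0,0,0,0,-0.12,0,0,0,0,0,-0.14,0,0,0,0,0,-0.16,0,0,0,0,0,-0.16,0,0,0,0,0,-0.16,0,0,0]}}

```text
time_s: 8.28
eef_pos: [0.4659, 0.0679, 0.034]
eef_rot: [-0.0, 0.899, 0.438, -0.0]
wrist_force: [-5.1, 0.3, 7.5]
opening: 0.689
grasp_force: 67.8
```

```bash
python3 st.py
```

```text
8.275 [0.4659 0.0679 0.034 ] yaw y -38.09 z [-0. -0. -1.] F [-5.1  0.3  7.5] T [ 0.05  0.75 -0.01] op 58.8 67.83895969390869 q [-0.11  0.24  2.   -0.    0.9   0.56]
```

Request:
{"op": "move_arm", "data": {"plan": [-0.03,0,0,0,0,0,-0.03,0,0,0,0,0,-0.03,0,-0.01,0,0,0,-0.03,0,-0.01,0,0,0]}}

```text
time_s: 8.78
eef_pos: [0.4657, 0.0679, 0.034]
eef_rot: [0.001, 0.899, 0.438, 0.001]
wrist_force: [-0.5, 1.2, 11.5]
opening: 0.686
grasp_force: 68.2
```

```bash
python3 st.py
```

```text
8.775 [0.4657 0.0679 0.034 ] yaw y -38.1 z [ 0.002 -0.    -1.   ] F [-0.5  1.2 11.5] T [0.18 0.19 0.02] op 58.6 68.17186117172241 q [-0.11  0.24  2.    0.    0.9   0.56]
```

Request:
{"op": "move_arm", "data": {"plan": [-0.01,0,0.03,0,0,0.1,-0.01,0,0.03,0,0,0.2,-0.01,0,0.03,0,0,0.3,-0.01,0,0.03,0,0,0.4,-0.01,0,0.03,0,0,0.5,-0.01,0,0.03,0,0,0.58,-0.01,0,0.03,0,0,0.58,-0.01,0,0.03,0,0,0.58]}}

```text
time_s: 9.78
eef_pos: [0.4635, 0.0679, 0.0339]
eef_rot: [-0.0, 0.737, 0.676, -0.0]
wrist_force: [0.2, 1.5, -3.1]
opening: 0.683
grasp_force: 66.3
```

```bash
python3 st.py
```

```text
9.775 [0.4635 0.0679 0.0339] yaw y -4.96 z [-0.001  0.    -1.   ] F [ 0.2  1.5 -3.1] T [ 0.02 -0.    0.  ] op 58.3 66.3401198387146 q [-0.11  0.24  2.   -0.    0.9  -0.02]
```

Request:
{"op": "move_arm", "data": {"plan": [0,0,-0.06,0,0,0,0,0,-0.12,0,0,0,0,0,-0.18,0,0,0,0,0,-0.24,0,0,0,0,0,-0.28,0,0,0,0,0,-0.3,0,0,0,0,0,-0.3,0,0,0]}}

```text
time_s: 10.65
eef_pos: [0.4639, 0.0679, 0.0193]
eef_rot: [-0.0, 0.737, 0.676, -0.0]
wrist_force: [0.5, -0.6, -2.5]
opening: 0.687
grasp_force: 66.3
```

```bash
python3 st.py
```

```text
10.65 [0.4639 0.0679 0.0193] yaw y -4.87 z [-0.  0. -1.] F [ 0.5 -0.6 -2.5] T [-0.03  0.   -0.01] op 58.7 66.33753061294556 q [-0.11  0.27  2.    0.    0.87 -0.02]
```

Request:
{"op": "move_arm", "data": {"plan": [0.01,0,-0.02,0,0,-0.05,0.01,0,-0.02,0,0,-0.17,0.01,0,-0.02,0,0,-0.29,0.01,0,-0.02,0,0,-0.41,0.01,0,-0.02,0,0,-0.53,0.01,0,-0.02,0,0,-0.65,0.01,0,-0.02,0,0,-0.77,0.01,0,-0.02,0,0,-0.87,0.01,0,-0.02,0,0,-0.87,0.01,0,-0.02,0,0,-0.87]}}

```text
time_s: 11.9
eef_pos: [0.465, 0.0679, 0.0188]
eef_rot: [0.0, 0.953, 0.304, 0.0]
wrist_force: [-0.8, 0.1, 5.0]
opening: 0.687
grasp_force: 67.1
```

```bash
python3 st.py
python3 - <<'E'
from h import *
save(cam("scene"),"c5.png",(265,180,385,270),6)
E
```

```text
11.9 [0.465  0.0679 0.0188] yaw y -54.62 z [ 0.001 -0.    -1.   ] F [-0.8  0.1  5. ] T [ 0.04  0.28 -0.01] op 58.7 67.05679178237915 q [-0.11  0.27  2.    0.    0.87  0.84]
```

View pics/c5.png

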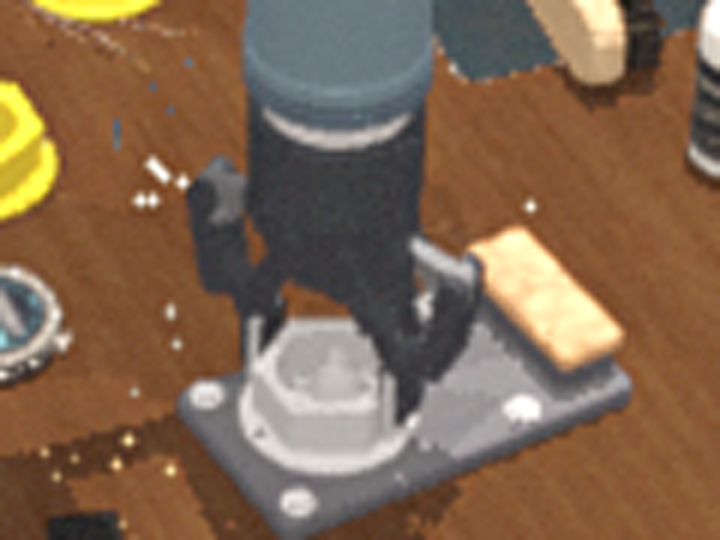

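The nut sits down on the plate around the stud (crop (330,400)), with a nut angle of about -1.5°. Releasing and retreating straight up.

Request:
{"op": "move_arm", "data": {"plan": [0,0,0.02,0,0,0,0,0,0.02,0,0,0,0,0,0.02,0,0,0,0,0,0.02,0,0,0,0,0,0.3,0,0,0,0,0,1,0,0,0,0,0,2,0,0,0,0,0,3,0,0,0,0,0,3,0,0,0], "grip": 85}}

```text
time_s: 13.08
eef_pos: [0.4677, 0.0677, 0.1737]
eef_rot: [0.002, 0.953, 0.303, 0.005]
wrist_force: [0.6, 0.0, -0.6]
opening: 0.994
grasp_force: 0.0
```

```bash
python3 st.py
python3 - <<'E'
from h import *
save(cam("scene"),"c6.png",(265,180,385,270),6)
E
```

```text
13.075 [0.4677 0.0677 0.1737] yaw y -54.71 z [ 0.01  -0.001 -1.   ] F [ 0.6  0.  -0.6] T [ 0.02 -0.02 -0.04] op 84.9 0.0 q [-0.11  0.    1.92  0.    1.21  0.85]
```

View pics/c6.png

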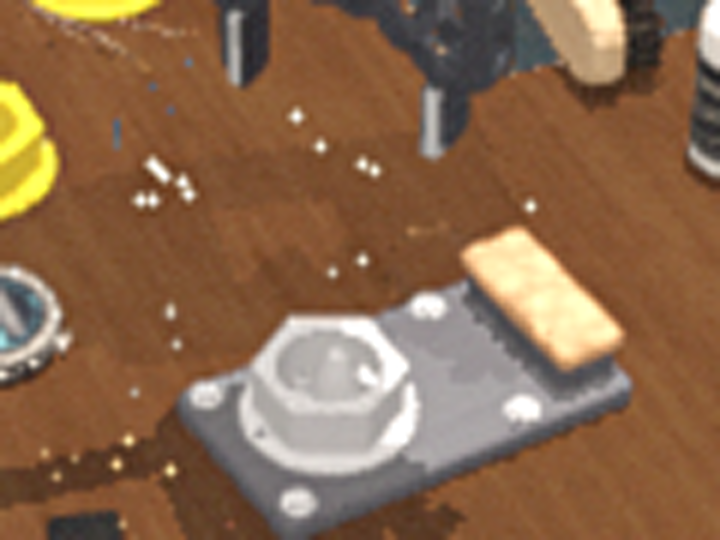

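The nut lies flat on the plate and the gripper is clear. The dark lug mark at (262,433) lies along the jack's x axis from the nut's centre, so the angle held.

```bash
python3 -c "
from bench import ctrl
print(ctrl.hand_in())"
```

```text
the job is handed in; nothing more can be done
None
```

The flange nut is flat on the plate with both lugs under the threads, at a nut angle of about -1.5° (estimated from the gripper's yaw); I let go of it, left the plain nut alone and handed the job in at about 13 s, but the hand-in returned no verdict.

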